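# Set the height stand two turns above its stop

### The job

Set the model-car height stand to its working height: wind its hand crank gently clockwise until you feel it come up against its bottom stop, then wind it back counter-clockwise exactly two full turns from the stop and let go of the handle. Do not force the crank against the stop, or the head of the stand twists on its base, and leave the things lying around the stand alone.

Things in the scene. Friction and masses are not known exactly. Their poses are not given: they have to be found in the camera images.
- stand: Height stand for model cars, fixed down: grey base plate 170 x 300 x 16 mm (along its x, y, z; from y -95 to +205 mm); on it a dark steel gearbox block 70 x 70 mm, top 76 mm up, carrying the hand crank. The round platform is 130 mm from the crank axis, along +y. Origin on the crank's upright axis at table height; z up. Placed anew each time, yaw up to 0.6 rad.
- crank_axis (a point): Point on the crank's upright turning axis, 126 mm above the table, level with mid-handle. Clockwise from above lowers the platform, to an end stop; this lies 0.3 to 1.4 turns clockwise of the start, at an angle that cannot be seen, only felt. Above the stop are five turns of travel. Turning takes about 2.5 N at the handle; the crank stays where it is left.
- handle (a point): Middle of the crank handle: upright pale wooden grip, 20 mm thick, 49 mm tall (101 to 150 mm above the table), spinning freely on its pin, 48 mm from the axis, at the end of a level steel arm (22 mm wide, top 95 mm above the table, hub 100 mm; it reaches 61 mm from the axis).
- crank_hub (a point): Centre of the crank's hub, on the axis, 94 mm above the table. A rubber bush here lets the arm give 1 rad per 4 N m against the spindle (0.012 rad per N at the handle), so at the stop the force rises gradually: 10 N at the handle is clearly the stop. Turns are counted at the spindle.
- platform_top (a point): Centre of the top of the platform, a bare aluminium disc 130 mm in diameter, 7 mm thick, 130 mm from the crank axis. Its top is 75 mm above the table at the bottom stop and rises 1.5 mm per crank turn, too little to count turns by. Gearbox and platform together are a head clamped to the base: more than about 29 N at the handle (1.4 N m) against the stop twists the head.
- wheel_center (a point): Middle of a loose buggy wheel with black tyre, lying flat, 98 mm in diameter, 40 mm tall, near the stand. To be left alone.
- pack_center (a point): Middle of a loose grey battery pack, 138 x 47 x 25 mm, near the stand. To be left alone.
- driver_grip (a point): Handle of a loose screwdriver lying on the table near the stand. To be left alone.
- pot_center (a point): Middle of a small white pot with black lid, 44 mm in diameter, 55 mm tall, near the stand. To be left alone.

How it is judged:
On the way:
1. the crank has been wound down to its bottom stop (within 12 degrees) and is held there for 0.2 s (z of platform_top in the frame of stand below 0.07505 m), for 0.2 s.
At the end, for the whole second after the job is handed in: The crank stands two full turns up from its bottom stop, within 30 degrees (the platform 3.0 mm up, within 0.125 mm), at rest and let go; the head has not twisted on its base by more than 6 mm at the platform and the wheel, battery pack, screwdriver and pot are within 30 mm of where they lay (z of platform_top in the frame of stand between 0.077875 and 0.078125 m and distance of each of wheel_center, pack_center, driver_grip, pot_center from where it was at the start of the episode below 0.03 m); the robot touches nothing.
It fails at once if the crank is forced against its stop so that the stand's head twists on its base (the platform's centre goes sideways by more than 6 mm) (x of platform_top in the frame of stand above 0.006 m or x of platform_top in the frame of stand below -0.006 m).
It fails at once if one of the things lying around the stand is shoved more than 30 mm (distance of any of wheel_center, pack_center, driver_grip, pot_center from where it was at the start of the episode above 0.03 m).
It also fails if it takes over 72 s, if anything falls off the work surface, if the arm or the gripper's body presses on something with over 40 N, if the wrist force passes 120 N, or if a joint passes its speed limit or range.

### The arm

A 6-joint arm with a two-finger parallel gripper is mounted at the origin on the work surface. World frame = base frame: x ahead of the robot, y to its left, z up, the work surface at z = 0. Lengths are in m, angles in rad, forces in N, time in s.
With the tool pointing down it reaches from about 0.35 to 0.85 m from the base axis. Payload 8.1 kg.
Tool frame: the origin (TCP) lies between the finger pads; the fingertips stand 8 mm ahead of it and the grasp point (between the pads) lies 11 mm behind it; z points along the fingers, x is the direction in which the jaws open and shut, and the axes are right-handed (so a half turn about z gives the same grasp; the last joint's range is limited). The gripper opens to 85 mm and grips with 20 to 120 N. Pads are 22 mm wide; open, the fingers measure 114 mm over their backs; the gripper's body (76 mm by 85 mm) begins 54 mm behind the grasp point. The pads swing forward as they close: fully open they stand 13 mm farther back than shut.
Start: joints at [-0.085, 0.13, 1.488, -0, 1.523, -0.085], TCP at [0.6, 0, 0.239] pointing down, gripper open.
Joint ranges: [-2.96, 2.96], [-0.89, 2.26], [0.02, 2.5], [-1.34, 4.48], [0, 2.73], [-2.66, 2.66]. Speed limits (rad/s): [2.39, 2.39, 2.79, 3.14, 3.14, 3.14].

### API

Orientations are given as a unit quaternion [x, y, z, w].
In Python, from station import env, hand, ik, camera, camera_info, workorder gives the robot as it stands. Calls block until the motion is done:
- env.reach(position, orientation): joint-space move of the TCP to a pose.
- env.movel(position, rot=None, rate=0.15, max_force=None): straight line of the TCP; rot=None keeps the orientation; rate is the mean speed in m/s. With max_force (N) it stops when the force on the tool has changed by that much, and returns True; else False.
- env.move_j(angles): joint-space move.
- hand.gripper_to(opening): finger opening in m; the grip force is fixed at half the most; returns when the fingers have stopped.
- env.sleep(seconds).
- ik(position, orientation): joint angles nearest the present ones, or None.
- camera(name): name is "scene" or "side" or "wrist"; returns the picture (384x512x3 uint8, blue, green, red); there is no depth.
- camera_info(name): a dict with "mtx" (3x3 intrinsics, pixels), "R" (3x3) and "t" (3): a world point X has camera coordinates R X + t. Camera axes: x right, y down, z forward; pixel columns grow to the right and rows downward; lengths in m; the calibration is good to about 2 mm. A picture is of the moment at which its call begins: read the wrist's pose just before it. camera_info takes no time and is no camera call; for the wrist camera it gives the pose at the moment of the call.
A pose or a line that the arm cannot do raises env.Unreachable and nothing moves.
- workorder.close_job(): hands the job in, once; it reports no verdict.
Readings, each from a call of its own:
- env.get_time(): time.
- env.get_joint_pos(): joint angles.
- env.get_dq(): joint speeds.
- env.get_joint_torque(): joint torques, N m.
- env.get_tcp_pos(): TCP position.
- env.get_orientation(): TCP orientation.
- env.get_wrist_force(): force on the tool from outside, world axes, zero at the start.
- env.get_torque(): the same for the moment, N m.
- env.get_finger_gap(): finger opening in m.
Only numpy, scipy, OpenCV 4.12 (cv2) and the standard library are available. Lean on these libraries where they do the work, as an engineer would, in place of code of your own. Each camera call takes 0.05 s, during which the arm holds its last target. There are 200 camera calls.

## Working session

There is one attempt and no reset: what is moved stays moved. The work goes in short steps, each a Python script; the robot and the scene stay as the last script left them, time stands still between calls to the robot, and variables do not carry over. Pictures are saved under pics/ and viewed, about 8 in all and at most 12, crops included, and the job is handed in when it is done.

```bash
ls; mkdir -p pics; python3 - <<'E'
from station import env,camera,camera_info
import cv2,numpy as np
a=camera("scene");b=camera("side");
cv2.imwrite("pics/a.png",a);cv2.imwrite("pics/b.png",b);cv2.imwrite("pics/w.png",camera("wrist"))
for n in("scene","side","wrist"):
  i=camera_info(n);print(n,np.round(i["mtx"],1).tolist(),np.round(-i["R"].T@i["t"],3))
print(env.get_time(),env.get_orientation(),env.get_wrist_force())
E
```

```text
pics
scene [[409.5, 0.0, 254.6], [0.0, 409.5, 194.6], [0.0, 0.0, 1.0]] [0.987 0.532 0.691]
side [[429.9, 0.0, 251.9], [0.0, 429.9, 189.7], [0.0, 0.0, 1.0]] [ 0.467 -0.626  0.563]
wrist [[339.5, 0.0, 253.1], [0.0, 339.5, 193.5], [0.0, 0.0, 1.0]] [0.599 0.081 0.371]
0.15 [ 9.99999744e-01 -1.36307414e-06 -7.13241317e-04 -5.63690795e-05] [-0.81867465  0.0364172   1.26255397]
```

View pics/a.png

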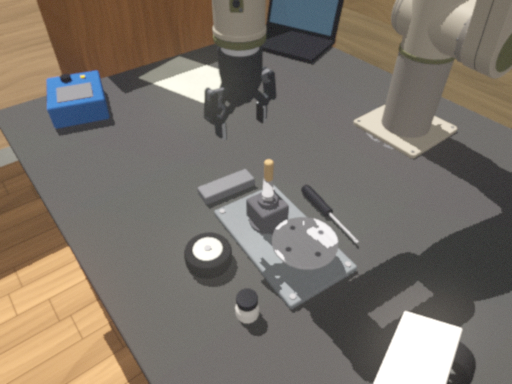

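View pics/b.png

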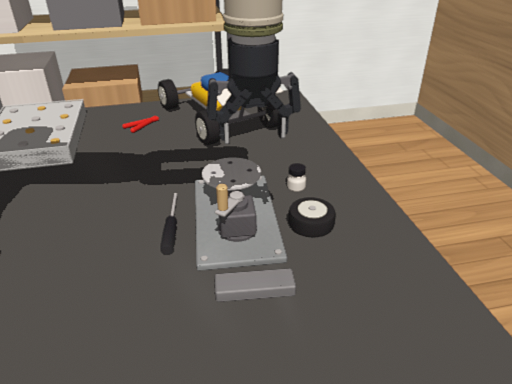

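View pics/w.png

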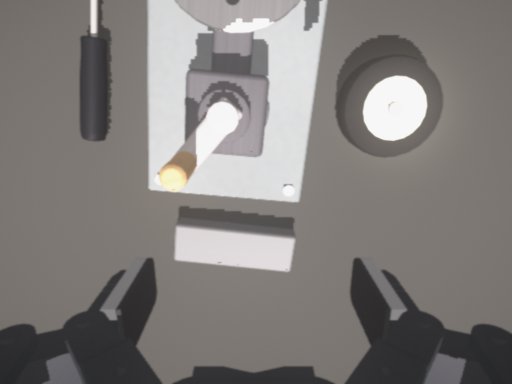

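The wrist view shows the hub top at about (224,115) and the handle top at about (173,177). The pack is below the stand, the wheel to its right and the driver to its left. In the side view the handle top is at (222,188) and the hub at (237,197). In the scene view they are at (268,162) and (268,195).

```bash
cat > h.py <<'E'
from station import env,hand,ik,camera,camera_info,workorder
import cv2,numpy as np
def back(n,px,z):
    i=camera_info(n);R,t=np.array(i["R"]),np.array(i["t"]);c=-R.T@t
    d=R.T@np.linalg.inv(i["mtx"])@np.array([*px,1.]);return (c+d*(z-c[2])/d[2])[:2]
E
python3 - <<'E'
from h import *
for n,hb,ha in(("wrist",(224,115),(173,177)),("side",(237,197),(222,188)),("scene",(268,195),(268,162))):
    p,q=back(n,hb,.1),back(n,ha,.15);print(n,p,q,np.linalg.norm(p-q))
print("corners",back("wrist",(150,190),.016),back("wrist",(299,201),.016),back("wrist",(328,0),.016),back("wrist",(148,0),.016))
w=cv2.imread("pics/w.png")[0:230,120:350];s=cv2.imread("pics/b.png")[165:255,180:295]
cv2.imwrite("pics/c.png",np.hstack([cv2.resize(w,(460,460)),cv2.copyMakeBorder(cv2.resize(s,(340,266),interpolation=2),0,194,0,0,0)]))
E
```

```text
wrist [0.57625759 0.05676136] [0.54498607 0.02033801] 0.04800591875956158
side [0.5752632  0.04528795] [0.54280881 0.00643895] 0.05062146345597015
scene [0.57641004 0.0582318 ] [0.54679681 0.02020054] 0.04820083124136828
corners [ 0.4856204 -0.0314047] [ 0.64973171 -0.04415242] [0.66831613 0.15343574] [0.50135963 0.15354595]
```

View pics/c.png

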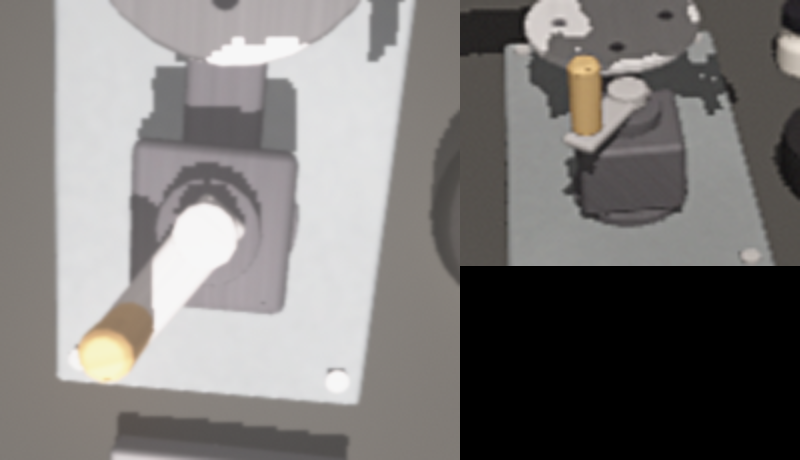

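Wrist and scene agree, and so does the plate edge (axis ≈ (0.576, 0.057)). The side camera is about 9 mm off in y. I'll take a second wrist view from a hover to settle it.

```bash
python3 - <<'E'
from h import *
env.movel([0.546,-0.02,0.22],rate=.2)
hand.gripper_to(.05)
cv2.imwrite("pics/d.png",camera("wrist"))
for p in([.5763,.057,.1],[.5455,.0203,.15]):
    i=camera_info("wrist");q=i["mtx"]@(i["R"]@np.array(p)+i["t"]);print("pred",q[:2]/q[2])
    i=camera_info("side");q=i["mtx"]@(i["R"]@np.array(p)+i["t"]);print("side pred",q[:2]/q[2])
print(env.get_time(),env.get_tcp_pos(),env.get_wrist_force())
E
```

```text
pred [296.01261001  88.36028091]
side pred [236.43866752 193.6045504 ]
pred [252.59983389 153.37004403]
side pred [222.31680771 183.68890378]
1.0917 [ 0.54619857 -0.01987451  0.21998331] [-1.16742104 -0.69820588  0.07800004]
```

View pics/d.png

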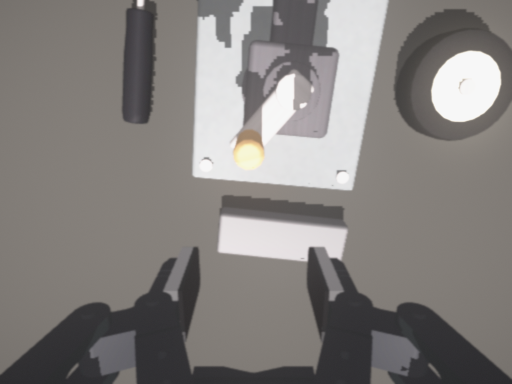

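The hub is at about (295,91) and the handle top at about (248,155). That is within 2–3 mm of prediction, so the axis is ≈ (0.576, 0.056) and the handle ≈ (0.544, 0.0195). Next: grasp and test a short clockwise arc.

```bash
cat >> h.py <<'E'
import json
Z=.122
def drag(sgn,C,F0):
    """(angle of tcp about C, resisting tangential force, radial force on tool)"""
    p=np.array(env.get_tcp_pos())[:2]-C;f=(np.array(env.get_wrist_force())-F0)[:2]
    a=np.arctan2(p[1],p[0]);r=p/np.hypot(*p);t=sgn*np.array([-r[1],r[0]])
    return a,-f@t,f@r,np.hypot(*p)
def wind(sgn,total,C,F0,R,step=np.radians(10),rate=.05,lim=9,log=True):
    a0=drag(sgn,C,F0)[0];last=a0;done=0.;hit=False;n=0;L=[]
    while done<total-1e-3:
        s=min(step,total-done);b=last+sgn*s   # from present angle
        env.movel([C[0]+R*np.cos(b),C[1]+R*np.sin(b),Z],rate=rate,max_force=12)
        a,ft,fr,r=drag(sgn,C,F0)
        d=(a-last+np.pi)%(2*np.pi)-np.pi;done+=sgn*d;last+=d
        L.append((round(np.degrees(last),1),round(ft,1),round(fr,1)));n+=1
        if ft>lim: hit=True;break
        if n>400 or (n>4 and sgn*d<.005): print("stuck");break
    if log:print(L)
    print("done deg",np.degrees(done),"hit",hit,"t",env.get_time());return last,done,hit
E
python3 - <<'E'
from h import *
C=np.array([.576,.056])
env.movel([.544,.0195,.2],rate=.15)
F0=np.array(env.get_wrist_force());env.movel([.544,.0195,Z],rate=.1,max_force=8)
print(env.get_tcp_pos(),env.get_wrist_force())
hand.gripper_to(.0);print("gap",env.get_finger_gap(),env.get_wrist_force()-F0)
json.dump(list(F0),open("F0.json","w"))
print(drag(-1,C,F0))
wind(-1,np.radians(60),C,F0,.048)
E
```

```text
[0.54455202 0.01941807 0.12276023] [-0.45805495  0.05585177  0.45254017]
gap 0.018292388346207517 [-1.97279113 -0.53125917  5.70732781]
(np.float64(-2.285122311395477), np.float64(-1.1424803742091283), np.float64(1.6937767693328984), np.float64(0.04843534093543903))
[(np.float64(-139.9), np.float64(1.4), np.float64(5.5)), (np.float64(-149.0), np.float64(2.0), np.float64(6.2)), (np.float64(-158.2), np.float64(1.5), np.float64(8.3)), (np.float64(-167.7), np.float64(1.0), np.float64(8.1)), (np.float64(-177.5), np.float64(2.3), np.float64(8.9)), (np.float64(-187.5), np.float64(2.1), np.float64(10.0)), (np.float64(-190.9), np.float64(1.0), np.float64(9.3))]
done deg 59.994973166558324 hit False t 4.95
```

```bash
python3 - <<'E'
import re
s=open("h.py").read()
s=s.replace("        if ft>lim:","        C+=4e-5*np.clip(fr,-10,10)*np.array([np.cos(last),np.sin(last)])\n        if ft>lim:")
open("h.py","w").write(s)
E
python3 - <<'E'
from h import *
C=np.array([.576,.056]);F0=np.array(json.load(open("F0.json")))
last,done,hit=wind(-1,np.radians(470),C,F0,.048,step=np.radians(7),lim=9)
env.sleep(.4)
print(C,[float(x) for x in drag(-1,C,F0)],env.get_finger_gap(),env.get_tcp_pos())
json.dump([list(C),hit],open("C.json","w"))
E
```

```text
[(np.float64(161.8), np.float64(0.4), np.float64(8.8)), (np.float64(154.3), np.float64(1.6), np.float64(7.2)), (np.float64(146.7), np.float64(0.8), np.float64(5.2)), (np.float64(139.0), np.float64(1.6), np.float64(4.2)), (np.float64(131.3), np.float64(0.6), np.float64(2.5)), (np.float64(123.5), np.float64(1.0), np.float64(1.4)), (np.float64(115.8), np.float64(1.1), np.float64(2.6)), (np.float64(108.1), np.float64(0.8), np.float64(1.0)), (np.float64(100.4), np.float64(1.9), np.float64(0.9)), (np.float64(92.6), np.float64(2.2), np.float64(-0.5)), (np.float64(84.9), np.float64(0.6), np.float64(0.2)), (np.float64(77.3), np.float64(1.8), np.float64(-0.3)), (np.float64(69.7), np.float64(0.5), np.float64(0.7)), (np.float64(62.2), np.float64(2.1), np.float64(-1.5)), (np.float64(54.7), np.float64(3.0), np.float64(-0.9)), (np.float64(47.3), np.float64(0.8), np.float64(-0.6)), (np.float64(40.1), np.float64(1.8), np.float64(-0.6)), (np.float64(32.9), np.float64(2.0), np.float64(-1.0)), (np.float64(25.9), np.float64(2.3), np.float64(-1.2)), (np.float64(18.9), np.float64(1.5), np.float64(-0.8)), (
[... 788 characters left out ...]
), np.float64(1.9), np.float64(-0.7)), (np.float64(-88.2), np.float64(2.2), np.float64(-0.4)), (np.float64(-94.7), np.float64(2.3), np.float64(-0.7)), (np.float64(-101.2), np.float64(2.1), np.float64(-0.6)), (np.float64(-107.7), np.float64(2.3), np.float64(-0.2)), (np.float64(-114.0), np.float64(1.8), np.float64(-0.1)), (np.float64(-119.9), np.float64(3.8), np.float64(0.4)), (np.float64(-124.4), np.float64(8.1), np.float64(-0.4)), (np.float64(-127.7), np.float64(12.3), np.float64(-1.2))]
done deg 296.8237204229555 hit True t 16.4417
[0.57484508 0.05665442] [-2.2281349357018616, 13.27552121836978, -2.0251249417720167, 0.0481101578460384] 0.018587642997433734 [0.54544918 0.0185694  0.1231141 ]
```

The stop is clear: 2.2 → 3.8 → 8.1 → 12.3 N while advancing in small steps, matching the bush's stiffness. That puts the stop at a spindle angle of about -127.7 + 9.1 = -118.5°. I'll wind back 720° plus the bush corrections (about 730.7° of arm motion).

```bash
python3 - <<'E'
from h import *
C=np.array(json.load(open("C.json"))[0]);F0=np.array(json.load(open("F0.json")))
k=np.degrees(.012)
a,ft,_,_=drag(-1,C,F0);stop=np.degrees(a)+k*ft;print("stop spindle",stop)
last,done,hit=wind(1,np.radians(720+k*ft+k*2.2),C,F0,.048,step=np.radians(8),lim=9,log=False)
env.sleep(.3)
a,f2,fr,r=drag(1,C,F0);print("spindle from stop",np.degrees(done)-k*ft-k*f2,"force",f2,fr,r,"arm deg",np.degrees(a),C,env.get_finger_gap())
E
```

```text
stop spindle -118.53515196158219
stuck
done deg 730.076065882727 hit False t 43.95
spindle from stop 719.4742769288271 force 2.144155768890126 0.758538865701794 0.04834107773411028 arm deg -117.53384324723716 [0.57454392 0.05665774] 0.018163926318232312
```

The spindle is 719.5° from the stop (the "stuck" message came only from the tiny last step). Release, retreat and check.

```bash
python3 - <<'E'
from h import *
hand.gripper_to(.05);p=np.array(env.get_tcp_pos());print(env.get_finger_gap())
env.movel([p[0],p[1],.22],rate=.15);env.movel([.546,-.02,.22],rate=.2)
cv2.imwrite("pics/e.png",np.vstack([camera("wrist")[:290]]));cv2.imwrite("pics/f.png",camera("scene"))
C=np.array([.57454,.05666]);a=np.radians(-118.5);x=[*(C+.048*np.array([np.cos(a),np.sin(a)])),.15]
i=camera_info("wrist");q=i["mtx"]@(i["R"]@np.array(x)+i["t"]);print("pred handle",q[:2]/q[2],env.get_time())
E
```

```text
0.04969201443922268
pred handle [263.91033881 163.60317314] 45.8833
```

View pics/e.png

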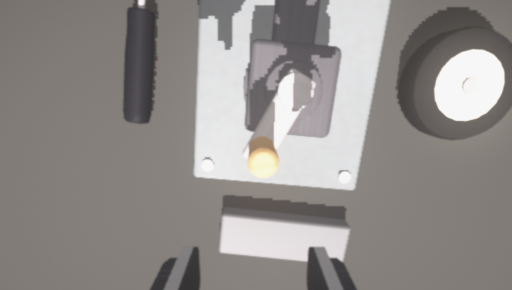

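The handle top is at (263,162), where it was predicted (264,164). Wheel, pack and driver haven't moved, and the gripper is clear. Handing in.

```bash
python3 -c "
from h import *
print(workorder.close_job(),env.get_time())"
```

```text
the job is handed in; nothing more can be done
the job is handed in; nothing more can be done
```

The crank was wound down to its stop and back up two turns, then released. The job is handed in; no verdict is reported.

- **Stop:** I gripped the handle and wound clockwise about 357°. The resistance then rose from about 2 N to 13 N, well under the 29 N that would twist the head. I held it there for 0.4 s; allowing for the bush, the stop is at about -118.5°.
- **Winding back:** I then turned it counter-clockwise to an estimated 719.5° at the spindle. The "stuck" message at the end came only from the very small last step.
- **Last check:** After letting go and moving clear at 45.9 s, the wrist picture showed the handle within 2 pixels of its predicted place. The wheel, battery pack and screwdriver looked unmoved.
- **Not checked:** The pot was outside that view, but the gripper stayed well above it throughout. I did not measure the platform's height or any head twist directly; both follow from the angles and forces.
- **Disagreement:** My first reading from the side camera was about 9 mm off in y from the other two. I used the other two and corrected the axis by about 1.5 mm from the forces felt while winding.

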